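# Tip the outgoing parcel onto the mail mat

## Task

Get the parcel on the entryway ledge ready for the courier by pushing only, never picking anything up: first push the half-open drawer fully shut, because it sticks out over the cork mat. Then push the parcel, which stands on end at one end of the mat, high on its outer side so that it topples onto the mat, tipping where it stands rather than being shoved along upright, and comes to rest flat on its broad side wholly within the mat's outline. Leave everything else standing where it is.

Things in the scene. Friction and masses are not known exactly. Their poses are not given: they have to be found in the camera images.
- parcel: brown cardboard carton, 110 mm wide (its x), 55 thick (y), 160 tall (z), 0.24 to 0.48 kg, origin at its centre. Stands on end at the left or right end of the mat, overlapping it, a broad face (white label on both, across its y) looking along the mat. Pushed near the top it tips over its far bottom edge and falls once the top has gone about 55 mm; pushed low it slides (friction 0.5 to 0.7)
- corner_a (a point): point on the parcel, half-way through its thickness, at the corner of its 110 x 160 mm outline: -x side, at the foot (z = -80 mm of the parcel's frame)
- corner_b (a point): point on the parcel, half-way through its thickness, at the corner of its 110 x 160 mm outline: +x side, at the foot (z = -80 mm)
- corner_c (a point): point on the parcel, half-way through its thickness, at the corner of its 110 x 160 mm outline: -x side, at the top (z = +80 mm)
- corner_d (a point): point on the parcel, half-way through its thickness, at the corner of its 110 x 160 mm outline: +x side, at the top (z = +80 mm)
- mat: flat cork mat with a dark edge line, 175 mm (its x) x 280 mm (its y) and only 1 mm thick, fixed on the ledge in front of the drawer box. Origin at its centre; its x axis points towards the drawer box, its y axis along its length
- chest: small cream-painted drawer box, fixed, 200 mm deep (its x) x 184 mm wide x 96 mm tall, its front face 100 mm from the origin towards -x; origin at the centre of its underside. The drawer slides out along its -x axis, over the mat
- drawer (a joint): how far the drawer is open, m: 0 is fully shut (hard stop, front flush with the box), 0.13 fully out. The drawer (164 mm wide front, 16 to 86 mm above the ledge) slides with about 1.5 N of friction and stays where it is left
- knob (a point): outermost point of the round brass knob (24 mm diameter, standing 25 mm out from the drawer's front) in the middle of the drawer's front, 51 mm above the ledge; moves with the drawer
- spray_can: blue and silver shoe-spray can with a black cap, 52 mm diameter, 169 mm tall, standing at the other end of the mat, overlapping its end; origin at the centre of its underside; leave alone
- key_bowl: green ceramic key bowl, 124 mm across, 48 mm tall; origin at the centre of its underside; leave alone
- keys: two steel padlock keys on a split ring, lying, about 80 mm long, 5 mm tall; origin at the centre of the ring, on the ledge; leave alone
- bike_light: black plastic bicycle light, 70 x 32 x 35 mm; origin at the centre of its underside; leave alone
- shoehorn: shoehorn lying along its own x, 285 mm long, bone handle to -x and steel blade to +x; origin near the middle, on the ledge; leave alone
- glasses_case: dark red hard glasses case, 62 x 155 x 38 mm; origin at the centre of its underside; leave alone
Things that resemble listed ones, but are neither listed nor needed, are in the scene too. What is meant by the parcel is not purple or yellow, and is the larger of those in its own colour.

How it is judged:
By the outcome, as a careful person would: the job done as asked, in the order asked, and still so for the second after the job is handed in, with the robot touching nothing.
It also fails if it takes over 42 s, if anything falls off the work surface, if the arm or the gripper's body presses on something with over 40 N, if the wrist force passes 120 N, or if a joint passes its speed limit or range.

## Robot

A 6-joint arm with a two-finger parallel gripper is mounted at the origin on the work surface. World frame = base frame: x ahead of the robot, y to its left, z up, the work surface at z = 0. Lengths are in m, angles in degrees, forces in N, time in s.
With the tool pointing down it reaches from about 0.35 to 0.975 m from the base axis. Payload 17.4 kg.
Tool frame: the origin (TCP) lies midway between the tips of the shut fingers; the grasp point (between the pads) lies 19 mm behind it; z points along the fingers, y is the line along which they close (so a half turn about z gives the same grasp; the last joint's range is limited). The gripper opens to 85 mm and grips with 20 to 120 N. Pads are 22 mm wide; open, the fingers measure 114 mm over their backs; the gripper's body (76 mm by 85 mm) begins 54 mm behind the grasp point. The pads swing forward as they close: fully open they stand 13 mm farther back than shut.
Start: joints at [-67.139, 6.646, 82.598, -0, 90.757, -2.166], TCP at [0.286, -0.612, 0.231] pointing down, gripper open.
Joint ranges: [-162.19, 162.19], [-47.58, 125.68], [4.15, 143.07], [-65.23, 245.23], [0.69, 171.88], [-170.13, 170.13]. Speed limits (degrees/s): [108.29, 108.29, 127.2, 180, 180, 180].

## Interface

Orientations are given as [roll, pitch, yaw] about the fixed x, y, z axes, in that order (R = Rz(yaw) Ry(pitch) Rx(roll)).
In Python, from plant import r gives the robot as it stands. The module is installed in compiled form; this text tells all that it offers. Calls block until the motion is done:
- r.move_to(position, orientation): joint-space move of the TCP to a pose.
- r.movel(position, ori=None, max_speed=0.15, until_force=None): straight line of the TCP; ori=None keeps the orientation; max_speed is the mean speed in m/s. With until_force (N) it stops when the force on the tool has changed by that much, and returns True; else False.
- r.movej(angles): joint-space move.
- r.gripper_to(opening): finger opening in m; the grip force is fixed at half the most; returns when the fingers have stopped.
- r.sleep(seconds).
- r.inverse_kinematics(position, orientation): joint angles nearest the present ones, or None.
- r.get_state(): the state.
- r.capture(name): name is "scene" or "top" or "wrist"; returns a dict with "pixels" (384x512x3 uint8, red, green, blue), "range_z" (384x512 float32, m along the optical axis (not along the pixel's ray), 0 where there is no reading), "fov_y" (degrees; the focal length in pixels is half the picture's height over the tangent of half this angle, whatever the lens; pixels are square), "cx", "cy" (the principal point, pixels), "k1" (the pictures are not rectified: a ray, as slopes to the right and down, at radius r is drawn at 1 + k1 r^2 times it, then the intrinsics apply), "camera_from_world" (4x4, takes a point from world to camera coordinates); the wrist camera has in their place "hand_eye" (4x4, takes a point from camera to tool coordinates, whose origin is the TCP and whose axes are the flange's). Camera axes: x right, y down, z forward; pixel columns grow to the right and rows downward; lengths in m; the calibration is good to about 2 mm. A picture is of the moment at which its call begins: read the wrist's pose just before it.
A pose or a line that the arm cannot do raises r.IKError and nothing moves.
- r.close_job(): hands the job in; it is judged then, once.
The state is a dict: "time": time; "joint_positions": joint angles; "qvel": joint speeds; "effort": joint torques, N m; "tcp_pos": TCP position; "orientation": TCP orientation; "wrist_force": force on the tool from outside, world axes, zero at the start; "ft_torque": the same for the moment, N m; "grip_width": finger opening in m; "grasp_force": force on a finger pad.
Only numpy, scipy, OpenCV 4.12 (cv2) and the standard library are available. Lean on these libraries where they do the work, as an engineer would, in place of code of your own. Each camera call takes 0.05 s, during which the arm holds its last target. There are 200 camera calls.

## Working session

There is one attempt and no reset: what is moved stays moved. The work goes in short steps, each a Python script; the robot and the scene stay as the last script left them, time stands still between calls to the robot, and variables do not carry over. Pictures are saved under pics/ and viewed, at most 10 in all, crops included, and the job is handed in when it is done.

```bash
mkdir -p pics; cat > h.py <<'E'
import numpy as np, cv2
from plant import r
def cap(n):
    c=r.capture(n); np.savez(f'{n}.npz',**{k:v for k,v in c.items()}); return c
def cloud(c,T=None):
    h,w=c['range_z'].shape; f=h/2/np.tan(np.radians(float(c['fov_y']))/2)
    K=np.array([[f,0,float(c['cx'])],[0,f,float(c['cy'])],[0,0,1]])
    u,v=np.meshgrid(np.arange(w),np.arange(h))
    p=np.stack([u,v],-1).reshape(-1,1,2).astype(float)
    q=cv2.undistortPoints(p,K,np.array([float(c['k1']),0,0,0])).reshape(h,w,2)
    z=c['range_z']; P=np.dstack([q[...,0]*z,q[...,1]*z,z,np.ones_like(z)])
    M=np.linalg.inv(c['camera_from_world']) if T is None else T
    W=(P@M.T)[...,:3]; W[z==0]=np.nan; return W
E
python3 - <<'E'
from h import *
for n in('scene','top'):
    c=cap(n); cv2.imwrite(f'pics/{n}1.png',cv2.resize(c['pixels'][...,::-1],(768,576)))
    print(n,np.linalg.inv(c['camera_from_world']).round(3).tolist())
print(r.get_state()['time'])
E
```

```text
scene [[0.883, 0.39, -0.261, 0.834], [0.469, -0.723, 0.507, -0.53], [0.009, -0.57, -0.822, 0.975], [0.0, 0.0, 0.0, 1.0]]
top [[-0.017, -0.995, 0.102, 0.389], [-1.0, 0.014, -0.028, 0.017], [0.026, -0.103, -0.994, 1.44], [0.0, 0.0, 0.0, 1.0]]
0.1
```

View pics/scene1.png

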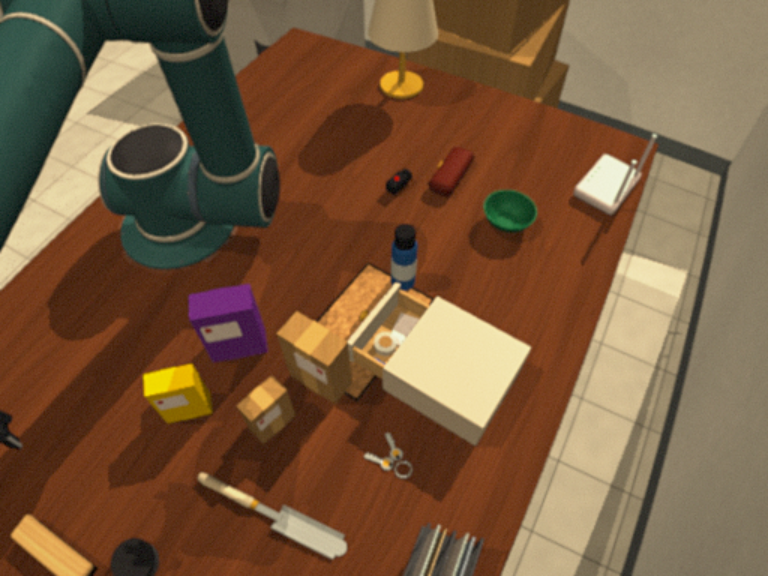

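View pics/top1.png

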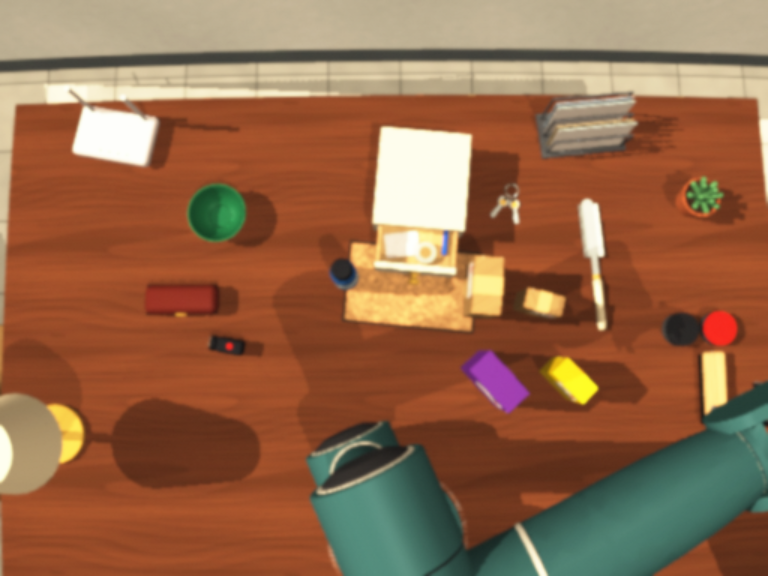

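The scene picture shows four candidates for the parcel: the large brown carton at (315,355), a small brown carton at (267,408), purple at (228,322) and yellow at (178,393). I choose the large brown one (top picture (487,285)), at the right end of the mat. The drawer front is at about top (415,268).

```bash
python3 - <<'E'
from h import *
c=dict(np.load('top.npz')); W=cloud(c); s=dict(np.load('scene.npz')); S=cloud(s)
def rect(m,name,A=W):
    m=cv2.morphologyEx(m.astype(np.uint8),cv2.MORPH_OPEN,np.ones((3,3)))
    n,l,st,_=cv2.connectedComponentsWithStats(m)
    for i in range(1,n):
        if st[i,4]<40: continue
        p=A[l==i]; R=cv2.minAreaRect((p[:,:2]*1000).astype(np.float32))
        print(name,st[i].tolist(),'z',np.median(p[:,2]).round(4),'ctr',np.round(R[0],1),'size',np.round(R[1],1),'ang',round(R[2],1),cv2.boxPoints(R).round(0).tolist())
u,v=np.meshgrid(np.arange(512),np.arange(384))
z=W[...,2]; roi=(u>210)&(u<385)&(v>75)&(v<230)
rect(roi&(z>.148)&(z<.175),'tall')
rect(roi&(z>.088)&(z<.105),'chest')
rect(roi&(z>.075)&(z<.088),'drawer')
rect(roi&(z>.09)&(z<.13),'mid')
hsv=cv2.cvtColor(c['pixels'],cv2.COLOR_RGB2HSV)
print(hsv[205,250],hsv[205,290],hsv[225,260],hsv[150,340])
m=roi&(z<.01)&(hsv[...,0]>=12)&(hsv[...,0]<25)&(hsv[...,2]>80)
rect(m,'mat')
zs=S[...,2]; us,vs=u,v
rect((us>160)&(us<260)&(vs>190)&(vs<280)&(zs>.15)&(zs<.17),'parceltop_scene',S)
a=cv2.resize(c['pixels'][130:230,215:355,::-1],(784,560),interpolation=cv2.INTER_CUBIC)
cv2.imwrite('pics/crop1.png',a)
E
```

```text
tall [314, 171, 22, 40, 760] z 0.1613 ctr [ 507.5 -176.8] size [ 56.5 110. ] ang 84.5 [[450.0, -200.0], [559.0, -210.0], [565.0, -154.0], [455.0, -143.0]]
tall [220, 173, 15, 14, 157] z 0.1694 ctr [541.2  99.8] size [39.4 38. ] ang 43.4 [[514.0, 100.0], [540.0, 72.0], [569.0, 100.0], [542.0, 127.0]]
chest [249, 85, 65, 69, 3895] z 0.0973 ctr [733.8 -60.8] size [184.6 203.8] ang 84.4 [[623.0, -143.0], [826.0, -163.0], [844.0, 21.0], [641.0, 41.0]]
mid [371, 83, 14, 7, 85] z 0.1031 ctr [ 833.1 -361.6] size [16.5 45.5] ang 6.9 [[822.0, -340.0], [828.0, -385.0], [844.0, -383.0], [838.0, -338.0]]
mid [249, 85, 65, 69, 3884] z 0.0974 ctr [733.8 -60.8] size [184.6 203.8] ang 84.4 [[623.0, -143.0], [826.0, -163.0], [844.0, 21.0], [641.0, 41.0]]
mid [348, 193, 29, 19, 389] z 0.1145 ctr [ 476.5 -296.2] size [79.6 40.6] ang 74.0 [[446.0, -329.0], [485.0, -340.0], [507.0, -263.0], [468.0, -252.0]]
[ 22 132 253] [ 21 135 253] [  9 187 131] [  9 185 106]
mat [327, 130, 18, 15, 105] z 0.0037 ctr [ 695.2 -242.4] size [33.8 66.6] ang 56.6 [[658.0, -238.0], [714.0, -275.0], [732.0, -247.0], [677.0, -210.0]]
mat [229, 161, 87, 61, 3149] z 0.0021 ctr [522.2 -38.8] size [277.7 172.5] ang 83.8 [[421.0, -168.0], [593.0, -186.0], [623.0, 90.0], [452.0, 109.0]]
parceltop_scene [161, 191, 8, 18, 132] z 0.1616 ctr [ 363.3 -166.6] size [19.7 51.7] ang 34.8 [[340.0, -151.0], [370.0, -193.0], [386.0, -182.0], [357.0, -140.0]]
parceltop_scene [185, 208, 47, 36, 913] z 0.1614 ctr [ 507.3 -180.3] size [ 57.2 111.8] ang 84.4 [[449.0, -203.0], [560.0, -214.0], [566.0, -157.0], [454.0, -146.0]]
```

View pics/crop1.png

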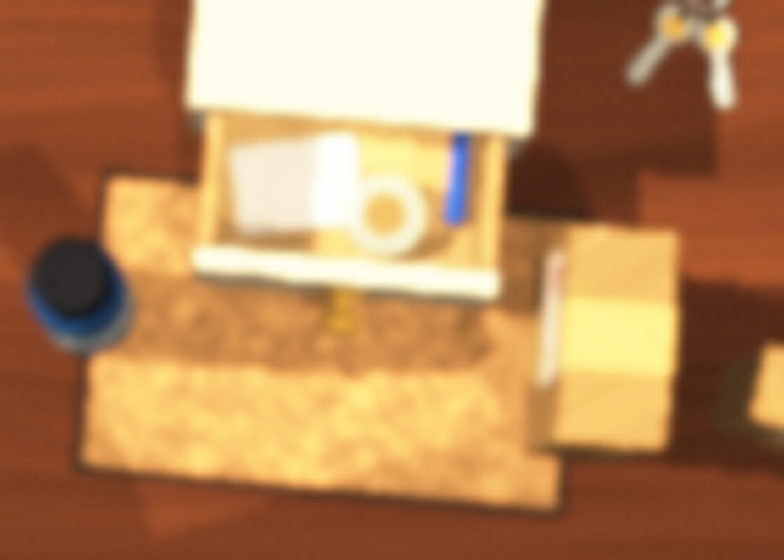

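The crop confirms the choice: the large brown carton has the white label on its inner side, crop (552,320), overlaps the mat's right end, and is bigger than its small brown twin. The knob is at crop (342,320), centred in front of the drawer. Next I compute the knob position and push the drawer shut.

```bash
cat >> h.py <<'E'
A=np.radians(-5.8); ex=np.array([np.cos(A),np.sin(A)]); ey=np.array([-np.sin(A),np.cos(A)])
M0=np.array([.5222,-.0388])
def mat(x,y,z): return [*(M0+x*ex+y*ey),z]
def tomat(p): d=np.asarray(p)[...,:2]-M0; return np.stack([d@ex,d@ey],-1)
E
python3 - <<'E'
from h import *
c=dict(np.load('top.npz')); W=cloud(c)
print('chest front mid', tomat(np.array([.632,-.051])), 'chest ctr',tomat(np.array([.7338,-.0608])))
for rc in [(176,262),(178,262),(178,290),(180,290),(184,276),(187,276),(189,276)]:
    print(rc,W[rc].round(3),tomat(W[rc]).round(3))
for y in (-98,-188):
  for yaw in (-5.8,84.2,-95.8): print(y,yaw,r.inverse_kinematics(mat(-.09 if y>-100 else 0,-.012 if y>-100 else -.2,.135),[180,0,yaw]))
print(r.get_state()['orientation'])
E
```

```text
chest front mid [ 0.11047079 -0.00104156] chest ctr [ 0.21274    -0.00050386]
(176, 262) [ 0.559 -0.001  0.088] [0.033 0.042]
(178, 262) [ 0.553 -0.001  0.088] [0.027 0.041]
(178, 290) [ 0.553 -0.085  0.082] [ 0.035 -0.043]
(180, 290) [ 0.546 -0.085  0.088] [ 0.028 -0.043]
(184, 276) [ 0.538 -0.044  0.057] [ 0.016 -0.003]
(187, 276) [ 0.529 -0.043  0.057] [ 0.007 -0.004]
(189, 276) [ 0.522 -0.043  0.06 ] [ 0.001 -0.004]
-98 -5.8 [-8.88578028e+00 -2.27495381e+01  1.17907566e+02 -2.54444375e-14
  8.48419717e+01  8.69142197e+01]
-98 84.2 [ -8.88578028 -22.74953809 117.90756638   0.          84.84197171
  -3.08578028]
-98 -95.8 None
-188 -5.8 [-2.79767078e+01 -5.88819054e+00  1.04196096e+02 -2.54444375e-14
  8.16920948e+01  6.78232922e+01]
-188 84.2 [-27.97670779  -5.88819054 104.19609571   0.          81.69209483
 -22.17670779]
-188 -95.8 [-2.79767078e+01 -5.88819054e+00  1.04196096e+02 -2.54444375e-14
  8.16920948e+01  1.57823292e+02]
[-1.79940132e+02 -5.57000714e-04  2.50264606e+01]
```

```bash
python3 - <<'E'
from h import *
o=[180,0,84.2]
r.gripper_to(0)
p=r.get_state()['tcp_pos']; r.movel([p[0],p[1],.32],max_speed=.2)
r.move_to(mat(-.065,-.002,.27),o)
r.movel(mat(-.065,-.002,.040),max_speed=.15)
print(r.movel(mat(-.02,-.002,.040),max_speed=.06,until_force=8), tomat(r.get_state()['tcp_pos']))
hit=r.movel(mat(.10,-.002,.040),max_speed=.05,until_force=10)
s=r.get_state(); print(hit,tomat(s['tcp_pos']),s['wrist_force'],s['time'])
cap('top'); c=cap('scene')
cv2.imwrite('pics/s2.png',cv2.resize(c['pixels'][170:300,160:360,::-1],(800,520),interpolation=cv2.INTER_CUBIC))
E
```

```text
False [-0.02022123 -0.00197289]
True [ 0.07419783 -0.00195162] [-3.80295195  0.33986097  2.44768451] 7.9
```

View pics/s2.png

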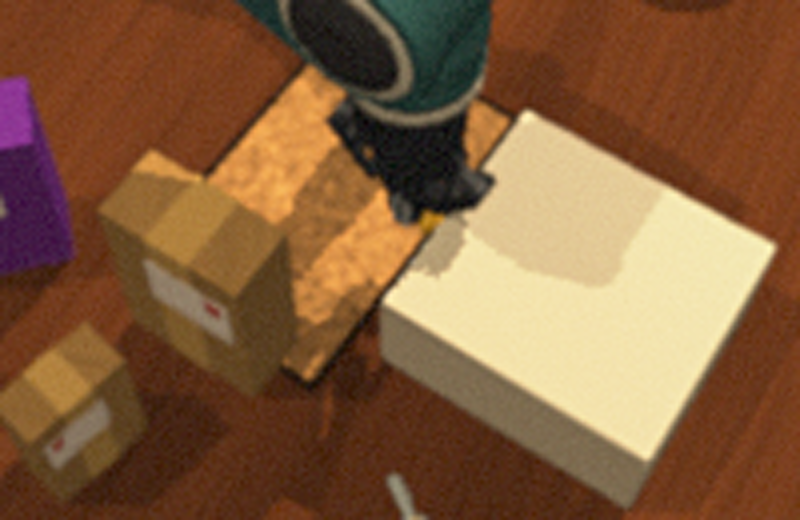

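The drawer looks flush, with the knob at (430,222) against the fingers. I'll press once more to confirm the stop, back off, and move to behind the parcel.

```bash
python3 - <<'E'
from h import *
o=[180,0,84.2]
hit=r.movel(mat(.085,-.002,.040),max_speed=.03,until_force=20)
s=r.get_state(); print(hit,tomat(s['tcp_pos']),s['wrist_force'])
r.movel(mat(.03,-.002,.040),max_speed=.12)
r.movel(mat(.03,-.002,.27),max_speed=.2)
r.gripper_to(.05)
r.move_to(mat(-.001,-.205,.27),o)
c=cap('top'); W=cloud(c)
r.movel(mat(-.001,-.205,.131),max_speed=.15)
print(r.get_state()['tcp_pos'],r.get_state()['time'])
c=cap('scene')
cv2.imwrite('pics/s3.png',cv2.resize(c['pixels'][150:300,140:340,::-1],(800,600),interpolation=cv2.INTER_CUBIC))
E
```

```text
True [ 0.07392637 -0.00192589] [-8.1211007   0.83849113  6.12132837]
[ 0.50091676 -0.24278492  0.13206242] 12.5167
```

View pics/s3.png

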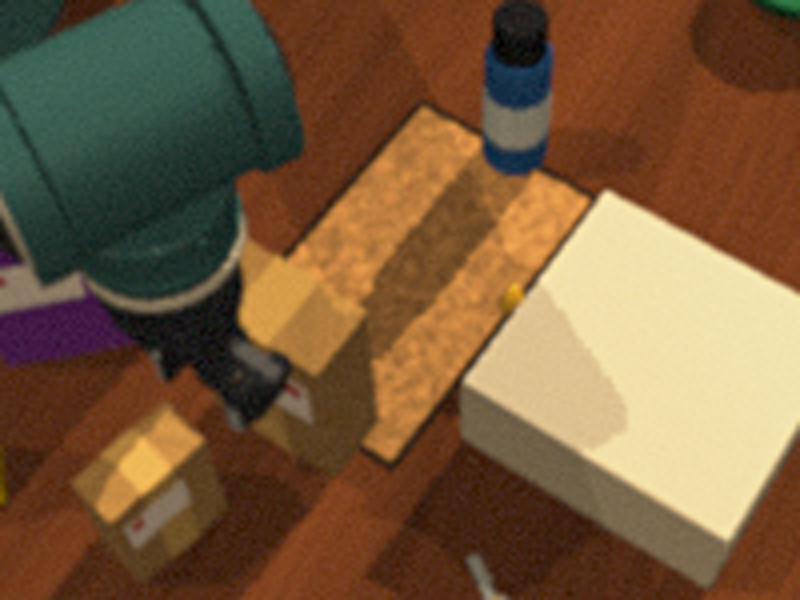

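The hand is behind the parcel's outer face (gripper at (255,390)), clear of the small carton, and the drawer is shut. Now a partial push to check it tips rather than slides.

```bash
python3 - <<'E'
from h import *
print(r.movel(mat(-.001,-.150,.131),max_speed=.05),r.get_state()['wrist_force'],r.get_state()['time'])
c=cap('scene')
cv2.imwrite('pics/s4.png',cv2.resize(c['pixels'][150:300,140:340,::-1],(800,600),interpolation=cv2.INTER_CUBIC))
E
```

```text
False [0.22334264 0.11107538 1.12981476] 13.8167
```

View pics/s4.png

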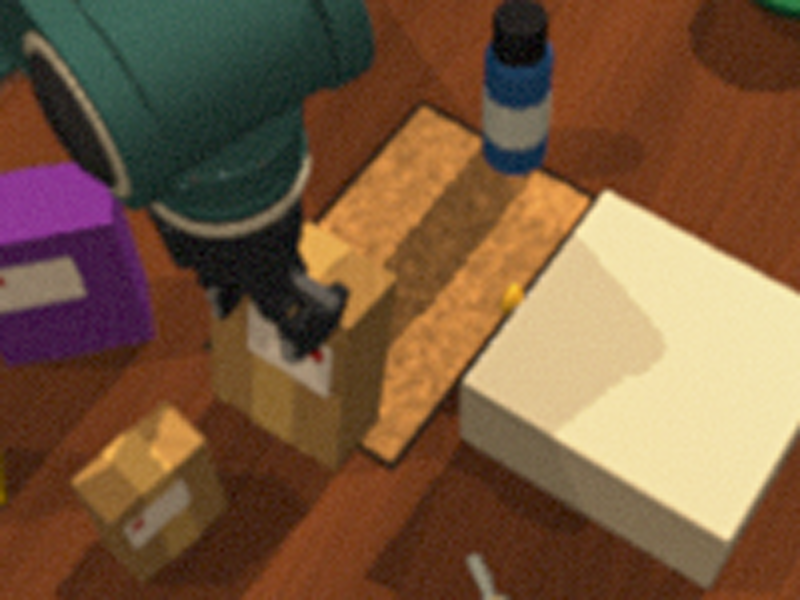

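The parcel is tipping: its top has moved while its foot corner, about (337,467), stays put. I continue the push.

```bash
python3 - <<'E'
from h import *
r.movel(mat(-.001,-.097,.131),max_speed=.06)
r.sleep(.6)
r.movel(mat(-.001,-.19,.24),max_speed=.2)
r.move_to(mat(-.05,-.35,.30),[180,0,84.2])
r.sleep(.3)
c=cap('top'); W=cloud(c); z=W[...,2]; t=tomat(W)
m=(z>.045)&(z<.065)&(abs(t[...,0])<.1)&(t[...,1]>-.16)&(t[...,1]<.09)
m=cv2.morphologyEx(m.astype(np.uint8),cv2.MORPH_OPEN,np.ones((3,3)))>0
R=cv2.minAreaRect((t[m]*1000).astype(np.float32)); print(R,cv2.boxPoints(R).round(0).tolist(),np.median(z[m]),r.get_state()['time'])
cv2.imwrite('pics/t5.png',cv2.resize(c['pixels'][70:240,200:400,::-1],(706,600),interpolation=cv2.INTER_CUBIC))
E
```

```text
((18.471214294433594, -24.782379150390625), (149.77703857421875, 160.6615753173828), 0.2842055857181549) [[-57.0, 55.0], [-56.0, -105.0], [94.0, -105.0], [93.0, 56.0]] 0.05666376513910765 17.4583
```

View pics/t5.png

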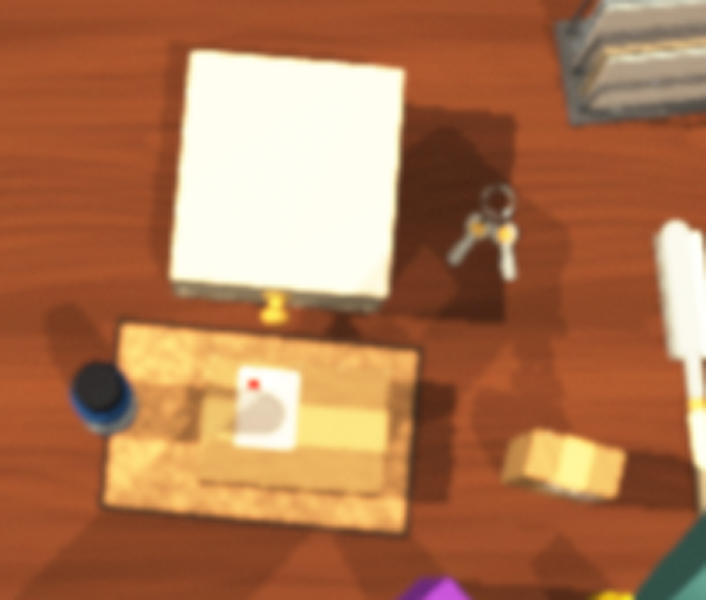

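The parcel lies flat within the mat's outline, (200–388, 390–490), with a margin of about 30 mm or more. The drawer is shut, and the can, keys and small carton have not moved.

```bash
python3 -c "
from h import *
print(r.close_job())"
```

```text
the job is handed in; nothing more can be done
None
```

I pushed the drawer shut, then toppled the parcel in place; it lies flat on its broad side wholly on the mat with about 30 mm to spare, nothing else appeared to move in the final picture, and I handed the job in at about 17.5 s.

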